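# Bolt the pastry delivery crate shut

## Task

Close the lid of the plywood pastry crate, slide the barrel bolt on its top across through the keeper on the lid until it comes up against its stop, then turn the bolt's handle all the way down into the notch and let go. Ease the bolt home by feel without ramming or forcing it, and leave the things standing round the crate where they are.

Things in the scene. Friction and masses are not known exactly. Their poses are not given: they have to be found in the camera images.
- crate: Plywood delivery crate, 260 (x) by 400 (y) by 140 mm high, too heavy to shift; origin under its centre, front (blank label card) to its -x, towards the robot. Its top, at height 140, is a fixed board from y -200 to -60 mm (it carries the bolt) and the lid from y -57 to +199 mm, both 12 mm thick, flush when shut. Croissants lie inside, well below the lid.
- lid (a joint): Lid angle, rad: 0 flat shut, grows as it opens (starts at 0.45 to 0.8). A stiff hinge at the crate's back: the lid stays where it is left; under 2 N at the front edge push it down. A rubber seal under the front edge holds it 4 mm proud (0.017 rad) and takes 3 to 6 N to squash. From under 0.02 rad the bolt's tapered nose enters the keeper and draws the lid down the rest.
- lid_edge (a point): Point on the upper face of the lid, 18 mm in from its front edge, midway along the lid's aluminium edge strip (crate y +90 mm): a place to push the lid down. It turns about lid_hinge at a radius of 232 mm.
- lid_hinge (a point): Point on the lid's hinge line at crate y +90 mm; crate x +120, height 134 mm. The hinge line runs along the crate's y axis.
- keeper (a point): Middle of the mouth of the steel keeper loop on the lid (opening 15 by 15 mm, 16 mm long along the crate's y); with the lid flat shut it lies on the bolt's axis.
- bolt: Bolt: a 12 mm bar along the crate's y with an 8 mm stem at right angles that ends in a black 20 mm ball. Origin on the bar's axis where the stem leaves it: crate x -100, y -150 mm plus the travel, height 157 (17 above the top). y: the way the bar slides home (crate +y), nose tip 87 mm ahead of the origin (last 16 mm tapered); z: along the stem to the ball.
- bolt_slide (a joint): Bolt travel along crate +y, m: 0 drawn back (starts at 0 to 8 mm). Up to 17 mm it takes 1.5 N; then the nose meets the keeper and climbs against the seal until 33 mm (2 to 8 N). The stop (rubber-faced end of the stem's slot) lies anywhere from 38 to 62 mm, as the barrel is screwed on through long slots: it must be felt. Over 20 N on the bolt is ramming.
- bolt_turn (a joint): Handle angle about the bolt's axis, rad: 0 upright, 1.5 lying level towards the crate's front (-x). The slot's walls, 28 mm above the crate's top, keep it upright (within about 0.15; forcing it there loads the bolt) except at the stop: a notch in the front wall, open from 2.5 mm short of the stop up to it, lets the stem down. 2 N at the ball turn it; it stays at any angle.
- ball (a point): Centre of the black ball, 20 mm diameter, 46 mm from the bolt's axis: upright it is 63 mm above the crate's top; down it is 17 mm above it and 16 mm out beyond the crate's front face. Can be pinched along the crate's y; it turns between the pads.
- jam_jar: Jam jar with a white lid, 64 mm wide, 110 mm high; bystander, origin under its centre.
- coffee_cup: White coffee cup with a handle, 86 by 118 by 61 mm; bystander, origin under it.
- tongs: Steel tongs lying on the counter, 349 by 68 by 33 mm, long axis x; bystander.
- muffin_a: Pale muffin in a paper cup, 80 mm wide, 76 mm high; bystander, origin under it.

How it is judged:
By the outcome, as a careful person would: the job done as asked, in the order asked, and still so for the second after the job is handed in, with the robot touching nothing.
It also fails if it takes over 53 s, if anything falls off the work surface, if the arm or the gripper's body presses on something with over 40 N, if the wrist force passes 120 N, or if a joint passes its speed limit or range.

## Robot

A 6-joint arm with a two-finger parallel gripper is mounted at the origin on a cart in front of the work surface, level with it; the furniture and walls round the work are solid. World frame = base frame: x ahead of the robot, y to its left, z up, the work surface at z = 0. Lengths are in m, angles in rad, forces in N, time in s.
With the tool pointing down it reaches from about 0.25 to 0.775 m from the base axis. Payload 4 kg.
Tool frame: the origin (TCP) lies at the very end of the fingers, on their centre line; the grasp point (between the pads) lies 19 mm behind it (robot.hold_point_z is the distance from the TCP to the grasp point, in m); z points along the fingers, y is the line along which they close (so a half turn about z gives the same grasp; the last joint's range is limited). The gripper opens to 94 mm and grips with 3 to 60 N. Pads are 16 mm wide; open, the fingers measure 119 mm over their backs; the gripper's body (75 mm by 177 mm) begins 78 mm behind the grasp point.
Start: joints at [1.21, 0.087, 1.371, -0, 1.684, -0.103], TCP at [0.14, 0.532, 0.206] pointing down, gripper open.
Joint ranges: [-3.1, 3.1], [-0.76, 2.03], [0.27, 2.55], [-1.08, 4.22], [0.17, 2.65], [-2.57, 2.57]. Speed limits (rad/s): [2.79, 2.79, 3.14, 3.14, 3.14, 3.14].

## Interface

Orientations are given as [roll, pitch, yaw] about the fixed x, y, z axes, in that order (R = Rz(yaw) Ry(pitch) Rx(roll)).
In Python, from bench import robot gives the robot as it stands.
- The arm moves only by the tool carry_out, never from a script. Its argument "steps" is a list of rows, each a list of 3 entries, a list of its own where there are three numbers: the shift along the tool's x, y, z in m, then the turn about the tool's z in units of 10 degrees (1.0 is 10 degrees), then the closure, from -1 (fully open) to 1 (shut). In form: [[[tx, ty, tz], roll, jaw], ...]. A call has 1 to 10 rows; each row is the pose to reach, as a shift and turn from the pose commanded when the call began, along the tool's axes at that moment; what a row does not reach only later rows make up. A row lasts 1/8 s, in which the tool goes at most 62.5 mm and 10.7 degrees, less where a joint would pass 70% of its speed; a pose out of reach is approached as far as the arm can. A call with a gripper value outside its range is refused whole. The fingers move at their own pace and stop on an object; the grip force is fixed at half the most. Time passes only in rows, so rows that repeat a pose let the fingers close. It gives the time, the measured TCP pose, the force, the opening and the grip force at its end, in the units of the state.
- robot.get_obs(): the state, without advancing time (a new reading comes with each control period).
- robot.snapshot(name): name is "scene" or "top" or "wrist"; returns a dict with "image" (384x512x3 uint8, red, green, blue), "z_map" (384x512 float32, m along the optical axis (not along the pixel's ray), 0 where there is no reading), "mtx" (3x3 intrinsics, pixels), "D" ([k1, k2, p1, p2, k3] as OpenCV has them; the pictures are not rectified), "R" (3x3) and "t" (3): a world point X has camera coordinates R X + t. Camera axes: x right, y down, z forward; pixel columns grow to the right and rows downward; lengths in m; the calibration is good to about 2 mm. A picture is of the moment at which its call begins.
- robot.close_job(): hands the job in; it is judged then, once.
The state is a dict: "time": time; "joint_positions": joint angles; "qvel": joint speeds; "joint_torque": joint torques, N m; "tool_pos": TCP position; "ee_rot": TCP orientation; "wrist_force": force on the tool from outside, world axes, zero at the start; "wrist_torque": the same for the moment, N m; "width": finger opening in m; "finger_force": force on a finger pad.
Only numpy, scipy, OpenCV 4.12 (cv2) and the standard library are available. Lean on these libraries where they do the work, as an engineer would, in place of code of your own. Each camera call takes 0.05 s, during which the arm holds its last target. There are 200 camera calls.

## Working session

There is one attempt and no reset: what is moved stays moved. The work goes in short steps, Python scripts to look and compute and a tool call to move; the robot and the scene stay as the last step left them, time stands still between calls to the robot, and variables do not carry over. Pictures are saved under pics/ and viewed, at most 10 in all, crops included, and the job is handed in when it is done.

Besides the shell and the picture viewer there is one more tool, called as name(argument=value, ...) on one line, values as JSON. carry_out: Moves the arm, as the interface text tells. Its arguments: {"type":"object","properties":{"steps":{"type":"array","items":{"type":"array"}}},"required":["steps"]}

```bash
mkdir -p pics; cat > h.py <<'E'
import numpy as np, cv2
from bench import robot
def snap(n,save=None):
    s=robot.snapshot(n)
    if save: cv2.imwrite('pics/'+save,s['image'][:,:,::-1])
    return s
def pts(s,uv):
    uv=np.array(uv,float).reshape(-1,2)
    n=cv2.undistortPoints(uv[:,None],s['mtx'],np.array(s['D']))[:,0]
    z=np.array([np.median(s['z_map'][int(v),int(u)]) for u,v in uv])
    c=np.c_[n*z[:,None],z]
    return (c-s['t'])@s['R']
def ray_plane(s,uv,h):
    uv=np.array(uv,float).reshape(-1,2)
    n=cv2.undistortPoints(uv[:,None],s['mtx'],np.array(s['D']))[:,0]
    d=np.c_[n,np.ones(len(n))]@s['R']; o=-np.array(s['t'])@s['R']
    return o+d*((h-o[2])/d[:,2])[:,None]
def cloud(s):
    H,W=s['z_map'].shape; u,v=np.meshgrid(np.arange(W),np.arange(H))
    uv=np.c_[u.ravel(),v.ravel()].astype(float)
    n=cv2.undistortPoints(uv[:,None],s['mtx'],np.array(s['D']))[:,0]
    z=s['z_map'].ravel()[:,None]
    return ((np.c_[n,np.ones(len(n))]*z-s['t'])@s['R']).reshape(H,W,3)
E
python3 - <<'E'
from h import *
a=snap('top');b=snap('scene')
cv2.imwrite('pics/a.png',np.hstack([cv2.resize(a['image'],(400,300)),cv2.resize(b['image'],(400,300))])[:,:,::-1])
cv2.imwrite('pics/top.png',cv2.resize(a['image'],None,fx=1.5,fy=1.5)[:,:,::-1])
for s in(a,b): print(-np.array(s['t'])@s['R'], s['R'][2],(s['z_map']>0).mean())
print(robot.get_obs())
E
```

```text
[ 0.24780209 -0.07226798  2.02087686] [ 0.19100121  0.00100411 -0.98158929] 0.9961700439453125
[-0.23794735  1.22749148  1.38904691] [ 0.41915356 -0.65922923 -0.62428128] 0.9962158203125
{'time': 0.1, 'joint_positions': array([ 1.20990536e+00,  8.78667527e-02,  1.37205879e+00, -2.82859782e-05,
        1.68360258e+00, -1.03102887e-01]), 'qvel': array([-0.00100721, -0.00171967, -0.00168599, -0.00021222,  0.00080811,
       -0.00016434]), 'joint_torque': array([ 1.35053251e-03, -3.41252589e+01, -3.03301191e+01,  7.19220447e-02,
        3.03593301e-02, -1.15188182e-04]), 'tool_pos': array([0.1400626 , 0.53136804, 0.20445155]), 'ee_rot': array([-3.13966457e+00, -1.71236310e-04,  2.88380125e+00]), 'wrist_force': array([-0.08572475, -0.49775798,  0.18837661]), 'wrist_torque': array([-0.01373699,  0.00461105,  0.02103291]), 'finger_force': 0.0, 'width': 0.09429196303170867}
```

View pics/a.png

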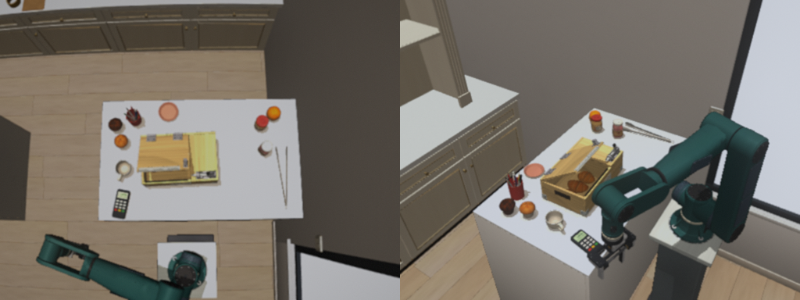

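View pics/top.png

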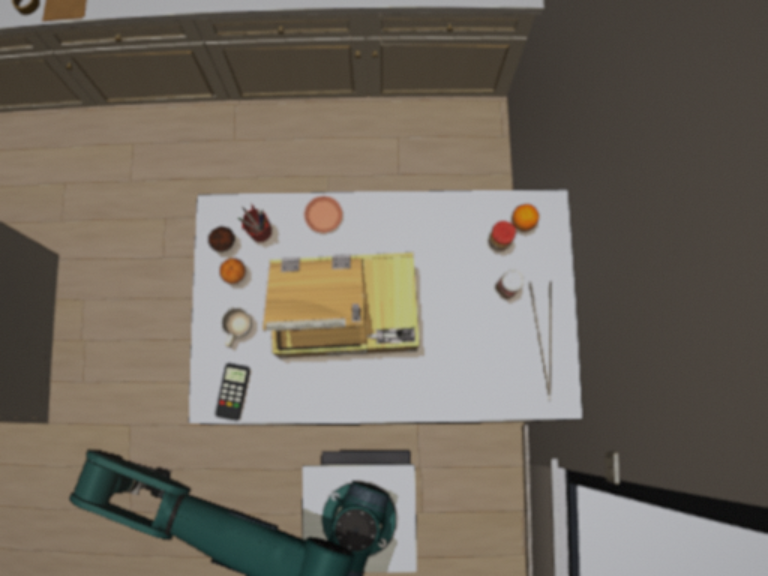

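The left picture and the 1.5x top view show the crate near (345,300). Its lid is open to the left, and the bolt is on the right board at about (395,335). World +x is up in the image and +y is left. Next I measure the crate pose from depth.

```bash
python3 - <<'E'
from h import *
s=snap('top');P=cloud(s)
x,y,z=P[...,0],P[...,1],P[...,2]
roi=(x>.2)&(x<.8)&(y>-.35)&(y<.35)
m=roi&(z>.128)&(z<.150)
n,l,st,c=cv2.connectedComponentsWithStats(m.astype(np.uint8))
for i in range(1,n):
    if st[i,4]>60:
        q=P[l==i]; r=cv2.minAreaRect(q[:,:2].astype(np.float32)*1000); print(st[i],q.mean(0).round(4),r,np.median(q[:,2]))
# crate outline: everything above 60 mm
k=roi&(z>.06)&(z<.3)
n,l,st,c=cv2.connectedComponentsWithStats(k.astype(np.uint8))
for i in range(1,n):
    if st[i,4]>60:
        q=P[l==i]; print('comp',st[i],q.min(0).round(3),q.max(0).round(3))
cx=s['image'][190:245,170:285];cv2.imwrite('pics/c.png',cv2.resize(s['image'][160:245,170:285],None,fx=6.5,fy=6.5,interpolation=2)[:,:,::-1])
E
```

```text
[ 180  169   99   64 2230] [ 0.6139 -0.0684  0.1397] ((596.1016845703125, 32.62876892089844), (258.5566101074219, 396.3909606933594), 1.8107730150222778) 0.1397581523194094
[191 230  32   5  74] [0.4703 0.1262 0.1331] ((470.0315246582031, 123.39959716796875), (15.710577964782715, 127.36359405517578), 2.4380528926849365) 0.13224255246432065
comp [ 176  169  103   68 5558] [ 0.458 -0.169  0.061] [0.73  0.235 0.296]
```

View pics/c.png

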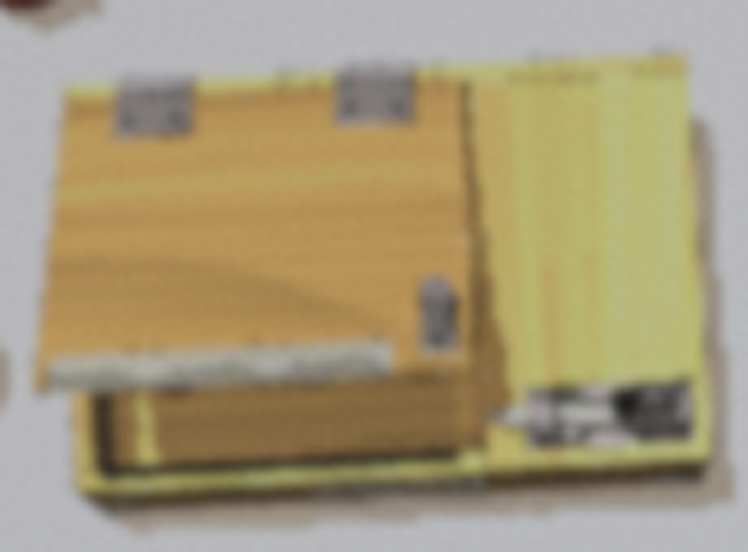

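The close-up shows the lid hinges at (155,105) and (375,95), the keeper at (438,315) and the aluminium strip at (220,365). The bolt barrel is at (610,410) with the black ball at about (645,405). Crate estimate: centre (0.596, 0.033), yaw +1.8°. The next script gets the lid angle and the push path.

```bash
cat >> h.py <<'E'
C=np.array([.596,.0326]); YAW=.0316
def w(cx,cy,h=0):
    c,s=np.cos(YAW),np.sin(YAW); return np.array([C[0]+c*cx-s*cy,C[1]+s*cx+c*cy,h])
def crate(p):
    p=np.asarray(p);c,s=np.cos(YAW),np.sin(YAW);d=p[...,:2]-C
    return np.stack([c*d[...,0]+s*d[...,1],-s*d[...,0]+c*d[...,1],p[...,2]],-1)
def lid_edge(th): # crate coordinates -> world
    c,s=np.cos(th),np.sin(th); return w(.12-.232*c+.006*s,.09,.134+.232*s+.006*c)
def tool(p): # world target -> shift in tool axes
    from scipy.spatial.transform import Rotation as R
    o=robot.get_obs(); return R.from_euler('xyz',o['ee_rot']).as_matrix().T@(np.array(p)-o['tool_pos'])
E
python3 - <<'E'
from h import *
s=snap('top');K=crate(cloud(s))
m=(K[...,0]>-.09)&(K[...,0]<.09)&(K[...,1]>-.04)&(K[...,1]<.18)&(K[...,2]>.145)&(K[...,2]<.33)
q=K[m];f=np.polyfit(q[:,0],q[:,2],1);th=-np.arctan(f[0]);print(th,f,m.sum(),'h at hinge .12 (expect ~.141)',np.polyval(f,.12), np.std(q[:,2]-np.polyval(f,q[:,0])))
for t in(th,th/2,.1,.02):print(round(t,3),lid_edge(t).round(3),tool(lid_edge(t)).round(3))
# ball: dark px on board region
b=(s['image'].max(2)<60)&(K[...,1]>-.2)&(K[...,1]<-.07)&(K[...,0]<-.04)&(K[...,0]>-.16)&(K[...,2]>.13)
hi=(K[...,1]<-.07)&(K[...,1]>-.2)&(K[...,2]>.18)&(K[...,0]<0)&(K[...,0]>-.17)
for k in(b,hi):
  print(k.sum(),K[k].mean(0).round(4), np.argwhere(k).mean(0))
v,u=np.argwhere(b).mean(0); print(crate(ray_plane(s,[u,v],.203)))
E
```

```text
0.6248130017772998 [-0.72120014  0.22315242] 2182 h at hinge .12 (expect ~.141) 0.13660840473363906 0.0052002489719314695
0.625 [0.529 0.121 0.275] [-0.48  -0.298 -0.069]
0.312 [0.494 0.119 0.211] [-0.448 -0.308 -0.006]
0.1 [0.483 0.119 0.163] [-0.437 -0.311  0.042]
0.02 [0.481 0.119 0.145] [-0.435 -0.312  0.06 ]
9 [-0.1041 -0.1479  0.2108] [221.88888889 266.33333333]
18 [-0.1019 -0.1467  0.2109] [221.33333333 266.        ]
[[-0.10305894 -0.1480771   0.203     ]]
```

carry_out(steps=[[[0, 0, -0.06], 0, 1], [[0, 0, -0.125], 0, 1], [[-0.05, -0.03, -0.125], -0.5, 1], [[-0.1, -0.062, -0.125], -1.66, 1], [[-0.15, -0.093, -0.125], -1.66, 1], [[-0.2, -0.124, -0.125], -1.66, 1], [[-0.25, -0.155, -0.125], -1.66, 1], [[-0.3, -0.186, -0.125], -1.66, 1], [[-0.35, -0.217, -0.125], -1.66, 1], [[-0.4, -0.25, -0.125], -1.66, 1]])

```text
time: 1.45
tool_pos: [0.4643, 0.1866, 0.3303]
ee_rot: [3.141, 0.0, -3.11]
wrist_force: [-0.3, 0.7, 0.1]
width: 0.0007
finger_force: 0.0
```

```bash
python3 - <<'E'
from h import *
o=robot.get_obs();print(o['time'],o['tool_pos'],o['ee_rot'],o['width'])
for t in(.625,.5,.4,.3,.2,.1,.05,.02,.017):print(t,lid_edge(t).round(3),tool(lid_edge(t)).round(3))
E
```

```text
1.45 [0.46426539 0.18655858 0.33034224] [ 3.14119488e+00  6.89526099e-05 -3.10958989e+00] 0.0007403137850014534
0.625 [0.529 0.121 0.275] [-0.062 -0.068  0.056]
0.5 [0.512 0.12  0.25 ] [-0.046 -0.068  0.08 ]
0.4 [0.502 0.12  0.23 ] [-0.035 -0.068  0.1  ]
0.3 [0.493 0.119 0.208] [-0.027 -0.068  0.122]
0.2 [0.487 0.119 0.186] [-0.021 -0.068  0.144]
0.1 [0.483 0.119 0.163] [-0.017 -0.068  0.167]
0.05 [0.482 0.119 0.152] [-0.015 -0.068  0.179]
0.02 [0.481 0.119 0.145] [-0.015 -0.068  0.186]
0.017 [0.481 0.119 0.144] [-0.015 -0.068  0.186]
```

carry_out(steps=[[[-0.04, -0.04, 0], 0, 1], [[-0.062, -0.068, 0.02], 0, 1], [[-0.062, -0.068, 0.05], 0, 1], [[-0.054, -0.068, 0.068], 0, 1], [[-0.046, -0.068, 0.08], 0, 1], [[-0.035, -0.068, 0.1], 0, 1], [[-0.027, -0.068, 0.122], 0, 1], [[-0.021, -0.068, 0.144], 0, 1], [[-0.018, -0.068, 0.16], 0, 1], [[-0.016, -0.068, 0.172], 0, 1]])

```text
time: 2.7
tool_pos: [0.4813, 0.1206, 0.1577]
ee_rot: [-3.142, -0.0, -3.11]
wrist_force: [-0.6, 0.1, 0.6]
width: 0.0006
finger_force: 0.1
```

carry_out(steps=[[[0, 0, 0.004], 0, 1], [[0, 0, 0.008], 0, 1], [[0, 0, 0.011], 0, 1], [[0, 0, 0.013], 0, 1], [[0, 0, 0.014], 0, 1]])

```text
time: 3.32
tool_pos: [0.4816, 0.1207, 0.1446]
ee_rot: [3.141, 0.0, -3.11]
wrist_force: [0.4, 0.2, 0.0]
width: 0.0006
finger_force: 0.1
```

carry_out(steps=[[[0, 0, 0.001], 0, 1], [[0, 0, 0.002], 0, 1], [[0, 0, 0.002], 0, 1]])

```text
time: 3.7
tool_pos: [0.4816, 0.1207, 0.1431]
ee_rot: [3.141, 0.001, -3.11]
wrist_force: [-0.4, -0.5, 3.9]
width: 0.0006
finger_force: 1.9
```

```bash
python3 - <<'E'
from h import *
s=snap('top');K=crate(cloud(s))
m=(K[...,0]>-.1)&(K[...,0]<.09)&(K[...,1]>-.04)&(K[...,1]<.18)&(K[...,2]>.11)&(K[...,2]<.17)
q=K[m];print(np.polyfit(q[:,0],q[:,2],1),m.sum())
cv2.imwrite('pics/d.png',cv2.resize(s['image'][150:260,160:300],(700,550),interpolation=2)[:,:,::-1])
E
```

```text
[-0.0161689   0.14144311] 1623
```

View pics/d.png

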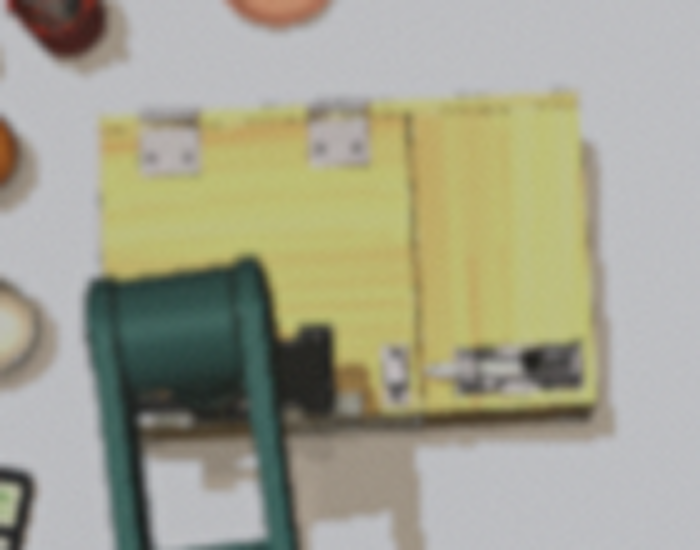

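The lid is shut onto the seal at 0.016 rad. The bolt tip at (430,370) is lined up with the keeper at (397,372). Now up and over to the ball.

carry_out(steps=[[[0, 0, -0.03], 0, 1], [[0, 0, -0.09], 0, 0], [[-0.005, -0.05, -0.14], 0, 0], [[-0.01, -0.1, -0.16], 0, -0.3], [[-0.01, -0.15, -0.16], 0, -0.3], [[-0.01, -0.2, -0.16], 0, -0.3], [[-0.01, -0.225, -0.16], 0, -0.3], [[-0.01, -0.225, -0.16], 0, -0.3]])

```text
time: 4.75
tool_pos: [0.4985, -0.1055, 0.3013]
ee_rot: [3.141, -0.002, -3.113]
wrist_force: [0.4, 0.5, -0.2]
width: 0.0605
finger_force: 0.0
```

```bash
python3 - <<'E'
from h import *
o=robot.get_obs();print(o['time'],crate(o['tool_pos']),o['ee_rot'],o['width'])
s=snap('wrist','w.png');K=crate(cloud(s))
m=(s['image'].max(2)<60)&(K[...,0]>-.16)&(K[...,0]<-.04)&(K[...,1]>-.19)&(K[...,1]<-.1)&(K[...,2]>.19)&(K[...,2]<.225)
print(m.sum(),K[m].mean(0),K[m].min(0),K[m].max(0),np.argwhere(m).mean(0))
lid=(K[...,1]>0)&(K[...,0]<-.09)&(K[...,0]>-.12)&(K[...,2]<.2);print('lid h',np.median(K[lid][:,2]) if lid.any() else None)
E
```

```text
4.75 [-0.10181675 -0.1349021   0.30132606] [ 3.14094273e+00 -1.50004560e-03 -3.11297506e+00] 0.0605228190179354
356 [-0.10347107 -0.14574745  0.20915041] [-0.11161308 -0.15520803  0.19999495] [-0.09236235 -0.13695423  0.21390822] [191.3511236  247.16292135]
lid h 0.14362163640475822
```

View pics/w.png

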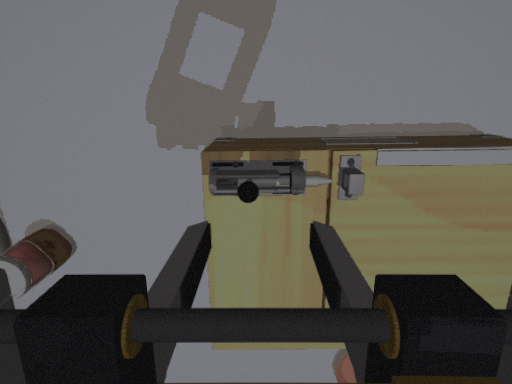

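The wrist view shows the ball at (248,191), the tip of the bolt at (333,181) and the keeper at (350,181). That puts the ball at crate (-0.102, -0.146). Descend and pinch.

carry_out(steps=[[[0, -0.01, 0.03], 0, -0.3], [[0, -0.01, 0.07], 0, -0.3], [[0, -0.01, 0.1], 0, -0.3], [[0, -0.01, 0.115], 0, -0.3], [[0, -0.01, 0.115], 0, 0.1], [[0, -0.01, 0.115], 0, 0.4], [[0, -0.01, 0.115], 0, 0.6], [[0, -0.01, 0.115], 0, 0.8], [[0, -0.01, 0.115], 0, 0.8], [[0, -0.01, 0.115], 0, 0.8]])

```text
time: 6.05
tool_pos: [0.4994, -0.1145, 0.1884]
ee_rot: [-3.14, 0.002, -3.11]
wrist_force: [-0.8, -1.6, 3.1]
width: 0.0184
finger_force: 30.0
```

carry_out(steps=[[[0, 0.002, 0], 0, 0.8], [[0, 0.004, 0], 0, 0.8], [[0, 0.006, 0], 0, 0.8], [[0, 0.008, 0], 0, 0.8], [[0, 0.01, 0], 0, 0.8], [[0, 0.012, 0], 0, 0.8]])

```text
time: 6.8
tool_pos: [0.4989, -0.1019, 0.1883]
ee_rot: [-3.141, 0.001, -3.11]
wrist_force: [0.6, -1.5, 5.4]
width: 0.0183
finger_force: 30.0
```

carry_out(steps=[[[0, 0.001, 0], 0, 0.8], [[0, 0.002, 0], 0, 0.8], [[0, 0.003, 0], 0, 0.8], [[0, 0.004, 0], 0, 0.8], [[0, 0.005, 0], 0, 0.8], [[0, 0.006, 0], 0, 0.8]])

```text
time: 7.55
tool_pos: [0.4987, -0.0959, 0.1883]
ee_rot: [-3.141, 0.001, -3.11]
wrist_force: [-0.5, -1.8, 6.0]
width: 0.0181
finger_force: 30.0
```

carry_out(steps=[[[0, 0.001, 0], 0, 0.8], [[0, 0.002, 0], 0, 0.8], [[0, 0.003, 0], 0, 0.8], [[0, 0.004, 0], 0, 0.8], [[0, 0.005, 0], 0, 0.8], [[0, 0.006, 0], 0, 0.8]])

```text
time: 8.3
tool_pos: [0.4985, -0.0916, 0.1884]
ee_rot: [-3.138, 0.002, -3.111]
wrist_force: [-0.7, -5.8, 5.1]
width: 0.0186
finger_force: 30.0
```

carry_out(steps=[[[0, 0.001, 0], 0, 0.8], [[0, 0.002, 0], 0, 0.8], [[0, 0.003, 0], 0, 0.8], [[0, 0.004, 0], 0, 0.8], [[0, 0.005, 0], 0, 0.8], [[0, 0.005, 0], 0, 0.8]])

```text
time: 9.05
tool_pos: [0.4983, -0.087, 0.1884]
ee_rot: [-3.137, 0.001, -3.111]
wrist_force: [-0.6, -5.3, 4.5]
width: 0.0181
finger_force: 30.0
```

carry_out(steps=[[[0, 0.001, 0], 0, 0.8], [[0, 0.002, 0], 0, 0.8], [[0, 0.003, 0], 0, 0.8], [[0, 0.003, 0], 0, 0.8]])

```text
time: 9.55
tool_pos: [0.4982, -0.083, 0.1884]
ee_rot: [-3.139, 0.001, -3.11]
wrist_force: [-0.5, -4.4, 6.2]
width: 0.018
finger_force: 30.0
```

carry_out(steps=[[[0, 0.001, 0], 0, 0.8], [[0, 0.002, 0], 0, 0.8], [[0, 0.002, 0], 0, 0.8]])

```text
time: 9.93
tool_pos: [0.4981, -0.0811, 0.1884]
ee_rot: [-3.139, 0.001, -3.11]
wrist_force: [-0.5, -3.8, 4.7]
width: 0.0183
finger_force: 30.0
```

carry_out(steps=[[[0, 0.001, 0], 0, 0.8], [[0, 0.002, 0], 0, 0.8], [[0, 0.002, 0], 0, 0.8]])

```text
time: 10.3
tool_pos: [0.498, -0.0791, 0.1884]
ee_rot: [-3.139, 0.001, -3.11]
wrist_force: [-0.3, -4.1, 4.9]
width: 0.0182
finger_force: 30.0
```

carry_out(steps=[[[0, 0.001, 0], 0, 0.8], [[0, 0.002, 0], 0, 0.8], [[0, 0.002, 0], 0, 0.8]])

```text
time: 10.68
tool_pos: [0.498, -0.0787, 0.1884]
ee_rot: [-3.135, 0.001, -3.111]
wrist_force: [-0.9, -8.1, 5.4]
width: 0.0185
finger_force: 30.0
```

carry_out(steps=[[[0, 0.0005, 0], 0, 0.8], [[0, 0.001, 0], 0, 0.8], [[0, 0.001, 0], 0, 0.8]])

```text
time: 11.05
tool_pos: [0.498, -0.0786, 0.1884]
ee_rot: [-3.134, 0.001, -3.112]
wrist_force: [-0.2, -9.8, 5.3]
width: 0.0182
finger_force: 30.0
```

The force climbs with no further motion, so the bolt is at its stop at about 40 mm. I'll ease off slightly and start the turn.

carry_out(steps=[[[0.003, -0.001, 0], 0, 0.8], [[0.007, -0.001, 0.0005], 0, 0.8], [[0.01, -0.001, 0.001], 0, 0.8], [[0.0136, -0.001, 0.002], 0, 0.8], [[0.0136, -0.001, 0.002], 0, 0.8]])

```text
time: 11.68
tool_pos: [0.4858, -0.0791, 0.1866]
ee_rot: [-3.135, 0.005, -3.111]
wrist_force: [3.5, -8.4, 4.1]
width: 0.0185
finger_force: 30.0
```

It moved past 0.15 rad, so the stem is in the notch. Continue along the arc.

carry_out(steps=[[[0.0045, 0, 0.0018], 0, 0.8], [[0.0085, 0, 0.0036], 0, 0.8], [[0.012, 0, 0.006], 0, 0.8], [[0.016, 0, 0.0088], 0, 0.8], [[0.0195, 0, 0.012], 0, 0.8], [[0.0224, 0, 0.0154], 0, 0.8], [[0.0224, 0, 0.0154], 0, 0.8]])

```text
time: 12.55
tool_pos: [0.4621, -0.08, 0.1718]
ee_rot: [-3.135, 0.002, -3.112]
wrist_force: [-1.7, -8.4, 7.1]
width: 0.019
finger_force: 30.0
```

carry_out(steps=[[[0.003, 0, 0.0037], 0, 0.8], [[0.005, 0, 0.0077], 0, 0.8], [[0.007, 0, 0.012], 0, 0.8], [[0.0083, 0, 0.0163], 0, 0.8], [[0.0095, 0, 0.0208], 0, 0.8], [[0.0099, 0, 0.0253], 0, 0.8], [[0.0099, 0, 0.0253], 0, 0.8]])

```text
time: 13.42
tool_pos: [0.4511, -0.0802, 0.1448]
ee_rot: [-3.136, -0.002, -3.111]
wrist_force: [-2.6, -8.6, 3.5]
width: 0.0183
finger_force: 30.0
```

```bash
python3 - <<'E'
from h import *
o=robot.get_obs();print(crate(o['tool_pos']),o['wrist_force'])
E
```

```text
[-0.14841873 -0.10814078  0.1448006 ] [-2.57596801 -8.6228823   3.47258844]
```

carry_out(steps=[[[0, 0, 0.001], 0, 0.8], [[0, 0, 0.002], 0, 0.8], [[0, 0, 0.002], 0, 0.8]])

```text
time: 13.8
tool_pos: [0.4509, -0.0802, 0.1431]
ee_rot: [-3.135, -0.002, -3.111]
wrist_force: [-3.2, -8.6, 5.7]
width: 0.0184
finger_force: 30.0
```

carry_out(steps=[[[0, 0, 0.001], 0, 0.8], [[0, 0, 0.002], 0, 0.8], [[0, 0, 0.002], 0, 0.8]])

```text
time: 14.18
tool_pos: [0.451, -0.0802, 0.1411]
ee_rot: [-3.135, -0.002, -3.111]
wrist_force: [-2.0, -7.5, 4.3]
width: 0.0184
finger_force: 30.0
```

carry_out(steps=[[[0, -0.001, 0], 0, 0.8], [[0, -0.002, 0], 0, 0.8], [[0, -0.002, 0], 0, 0.4], [[0, -0.002, 0], 0, 0], [[0, -0.002, 0], 0, 0], [[0, -0.002, -0.03], 0, 0], [[0, -0.002, -0.08], 0, 0], [[0.02, -0.002, -0.13], 0, 0], [[0.02, -0.002, -0.15], 0, 0], [[0.02, -0.002, -0.15], 0, 0]])

```text
time: 15.42
tool_pos: [0.4327, -0.08, 0.2925]
ee_rot: [-3.141, 0.004, -3.109]
wrist_force: [0.7, -0.8, -0.9]
width: 0.0471
finger_force: 0.0
```

```bash
python3 - <<'E'
from h import *
o=robot.get_obs();print(o['time'],crate(o['tool_pos']),o['wrist_force'])
s=snap('wrist','w2.png');K=crate(cloud(s))
m=(s['image'].max(2)<60)&(K[...,0]>-.18)&(K[...,0]<-.13)&(K[...,1]>-.16)&(K[...,1]<-.05)&(K[...,2]>.12)&(K[...,2]<.225)
print(m.sum(),K[m].mean(0),K[m].min(0),K[m].max(0))
lid=(K[...,1]>0)&(K[...,0]<-.09)&(K[...,0]>-.12)&(K[...,2]<.2);print('lid h',np.median(K[lid][:,2]))
E
```

```text
15.425 [-0.16680064 -0.10734096  0.29254313] [ 0.68474219 -0.82883214 -0.8774841 ]
437 [-0.14201102 -0.10346437  0.1548239 ] [-0.15601028 -0.1588426   0.12000173] [-0.13000461 -0.05055762  0.17349365]
lid h 0.14173398707099616
```

View pics/w2.png

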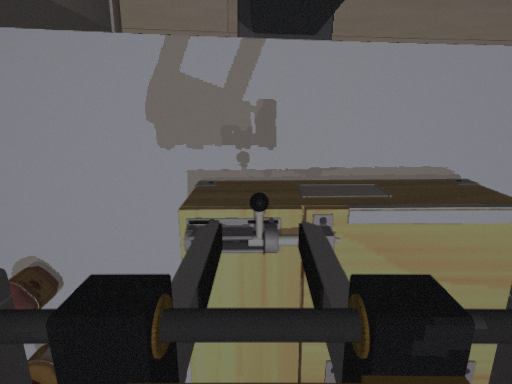

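The handle at (259,203) lies to the front and the bar goes through the keeper at (322,240), with the lid flush. The ball top reads about 2 mm high, so I'll press it lightly with closed fingers to be sure it is fully down.

```bash
python3 - <<'E'
from h import *
s=snap('wrist');p=ray_plane(s,[259,203],.161)[0];print(crate(p))
K=crate(cloud(s));c=crate(p);d=np.hypot(K[...,0]-c[0],K[...,1]-c[1])
q=K[(d<.004)];print(len(q),np.percentile(q[:,2],[5,50,95,100]))
print(tool([p[0],p[1],.175]))
E
```

```text
[-0.14564305 -0.10754173  0.161     ]
67 [-0.00125794  0.17152241  0.17312695  0.17444957]
[-0.02233503 -0.00061104  0.11438663]
```

carry_out(steps=[[[-0.02, 0, 0], 0, 1], [[-0.02, 0, 0.03], 0, 1], [[-0.02, 0, 0.07], 0, 1], [[-0.02, 0, 0.1], 0, 1], [[-0.02, 0, 0.112], 0, 1], [[-0.02, 0, 0.114], 0, 1], [[-0.02, 0, 0.116], 0, 1], [[-0.02, 0, 0.117], 0, 1], [[-0.02, 0, 0.117], 0, 1]])

```text
time: 16.65
tool_pos: [0.4523, -0.0795, 0.1746]
ee_rot: [-3.141, 0.001, -3.11]
wrist_force: [-0.4, -0.4, -0.5]
width: 0.0007
finger_force: 0.0
```

carry_out(steps=[[[0, 0, 0.001], 0, 1], [[0, 0, 0.002], 0, 1], [[0, 0, 0.002], 0, 1]])

```text
time: 17.02
tool_pos: [0.4519, -0.0795, 0.172]
ee_rot: [-3.141, 0.0, -3.11]
wrist_force: [-0.1, -0.3, 2.1]
width: 0.0004
finger_force: 0.8
```

carry_out(steps=[[[0, 0, 0.001], 0, 1], [[0, 0, 0.002], 0, 1], [[0, 0, 0.002], 0, 1]])

```text
time: 17.4
tool_pos: [0.4516, -0.0796, 0.17]
ee_rot: [-3.141, -0.0, -3.11]
wrist_force: [-2.4, -1.7, 4.1]
width: 0.0004
finger_force: 1.7
```

carry_out(steps=[[[0, 0, 0.001], 0, 1], [[0, 0, 0.001], 0, 1]])

```text
time: 17.65
tool_pos: [0.4516, -0.0796, 0.1696]
ee_rot: [-3.141, -0.0, -3.11]
wrist_force: [-3.6, -2.1, 6.6]
width: 0.0006
finger_force: 3.2
```

The ball comes up firm at z=0.170, where 1.5 rad puts its top. Retreat.

carry_out(steps=[[[0, 0, -0.02], 0, 1], [[0, 0, -0.07], 0, 1], [[0.02, 0, -0.12], 0, 1], [[0.02, 0, -0.15], 0, 1], [[0.02, 0, -0.15], 0, 1]])

```text
time: 18.27
tool_pos: [0.4332, -0.0801, 0.3209]
ee_rot: [-3.14, 0.006, -3.109]
wrist_force: [0.5, -0.4, -0.9]
width: 0.0005
finger_force: 0.0
```

```bash
python3 - <<'E'
from h import *
o=robot.get_obs();print(o['time'],o['wrist_force'],np.abs(o['qvel']).max())
s=snap('wrist');K=crate(cloud(s));d=np.hypot(K[...,0]+.146,K[...,1]+.1075)
q=K[(d<.004)&(K[...,2]>.1)];print(np.percentile(q[:,2],[50,95]))
lid=(K[...,1]>0)&(K[...,0]<-.09)&(K[...,0]>-.12)&(K[...,2]<.2);print('lid h',np.median(K[lid][:,2]))
robot.close_job()
E
```

```text
18.275 [ 0.51116353 -0.42505687 -0.91894825] 0.08781485783458297
[0.16927161 0.17086123]
lid h 0.14171410644314258
the job is handed in; nothing more can be done
```

The lid is closed, the bolt is home at its stop (felt at about 40 mm of travel, about 10 N at the wrist in that direction), the handle is fully down in the notch and released, nothing round the crate was touched as far as I could tell, and the job was handed in at 18.3 s.

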